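Bond a rubber machine mount in the lever press and hold it clamped

ROBOT

A 6-joint arm with a two-finger parallel gripper is mounted at the origin on the work surface. World frame = base frame: x ahead of the robot, y to its left, z up, the work surface at z = 0. Lengths are in m, angles in rad, forces in N, time in s.
With the tool pointing down it reaches from about 0.275 to 0.85 m from the base axis. Payload 19 kg.
Tool frame: the origin (TCP) lies on the centre line of the jaws, within the pads' length; the fingertips stand 11 mm ahead of it and the grasp point (between the pads) lies 8 mm behind it (env.tip_reach is the distance from the TCP to the fingertips, in m); z points along the fingers, y is the line along which they close (so a half turn about z gives the same grasp; the last joint's range is limited). The gripper opens to 85 mm and grips with 20 to 120 N. Pads are 22 mm wide; open, the fingers measure 114 mm over their backs; the gripper's body (76 mm by 85 mm) begins 54 mm behind the grasp point. The pads swing forward as they close: fully open they stand 13 mm farther back than shut.
Start: joints at [1.212, 0.15, 1.437, -0, 1.554, -0.134], TCP at [0.128, 0.561, 0.242] pointing down, gripper open.
Joint ranges: [-2.8, 2.8], [-0.68, 2.1], [0.12, 2.68], [-1.39, 4.53], [0.16, 2.79], [-2.81, 2.81]. Speed limits (rad/s): [1.89, 1.89, 2.22, 3.01, 3.01, 3.01].

INTERFACE

Orientations are given as a unit quaternion [w, x, y, z].
In Python, from workcell import env, move_gripper, inverse_kinematics, capture, order, cut_out, current_clock, current_qpos, current_joint_vel, current_tau, current_tcp_pos, current_ee_rot, current_force, current_torque, current_opening, current_grip_force gives the robot as it stands. Calls block until the motion is done:
- env.goto(position, orientation): joint-space move of the TCP to a pose.
- env.servo_line(position, v=0.15, rot=None, stop_force=None): straight line of the TCP; rot=None keeps the orientation; v is the mean speed in m/s. With stop_force (N) it stops when the force on the tool has changed by that much, and returns True; else False.
- env.move_joints(angles): joint-space move.
- move_gripper(opening, effort=None): finger opening in m; effort is the grip in N (None keeps the last); returns when the fingers have stopped.
- env.hold(seconds).
- inverse_kinematics(position, orientation): joint angles nearest the present ones, or None.
- capture(name): name is "scene" or "top" or "wrist"; returns a dict with "pixels" (420x560x3 uint8, red, green, blue), "z_map" (420x560 float32, m along the optical axis (not along the pixel's ray), 0 where there is no reading), "mtx" (3x3 intrinsics, pixels), "rvec" (rotation vector, rad) and "tvec" (3), from world to camera coordinates, as OpenCV has them. Camera axes: x right, y down, z forward; pixel columns grow to the right and rows downward; lengths in m; the calibration is good to about 2 mm. A picture is of the moment at which its call begins.
A pose or a line that the arm cannot do raises env.MotionError and nothing moves.
- order.finish_job(): hands the job in; it is judged then, once.
Trained networks look in the newest picture that a camera, given by its name, has taken for a name from the list of things; names that differ only in an ending like _2 or _b are one class to them, and where a whole thing is asked for, a point or a joint stands for the part that bears it (a point fixed in the world has none). Each returns a list of dicts, best first, with "p" (0 to 1); they miss things now and then, are a little off and sometimes report something else, mostly with a low value. They report only what shows in the picture. A call takes as long as a camera call. They do not tell look-alikes from the thing itself.
- cut_out(query, camera): "mask" (420x560 bool, what is visible of it) and "location" ([column, row] in pixels, amid what is visible of it).
Readings, each from a call of its own:
- current_clock(): time.
- current_qpos(): joint angles.
- current_joint_vel(): joint speeds.
- current_tau(): joint torques, N m.
- current_tcp_pos(): TCP position.
- current_ee_rot(): TCP orientation.
- current_force(): force on the tool from outside, world axes, zero at the start.
- current_torque(): the same for the moment, N m.
- current_opening(): finger opening in m.
- current_grip_force(): force on a finger pad.
Only numpy, scipy, OpenCV 4.12 (cv2) and the standard library are available. Lean on these libraries where they do the work, as an engineer would, in place of code of your own. Each camera call takes 0.05 s, during which the arm holds its last target. There are 200 camera calls.

TASK

Finish the rubber machine mount in the green lever press (the adhesive is already on), with its safety catch left on while you load: lay the black rubber disc on the steel base on the platen, then the loose steel cap on the rubber, each centred flush and set down, not dropped. Then flip the catch's red thumb lever right over towards the platen side, pull the lever by its black knob all the way down to its stop to clamp the stack, and finish while still holding it down by the knob. Leave the tin, bottle and brass bush where they are.

Things in the scene. Friction and masses are not known exactly. Their poses are not given: they have to be found in the camera images.
- mount_base: bare steel disc, 50 mm diameter, 8 mm thick, on the press's square steel platen (84 mm, its top 26 mm above the bench), held by a stud in the platen's bore (1 mm play). Origin: centre of the disc's underside; its top is 8 mm higher, 34 mm above the bench. It never needs moving.
- rubber_disc: plain black rubber disc, 50 mm diameter, 16 mm thick, about 45 g, lying flat on the bench left or right of the press. Origin: centre of its underside, z up.
- steel_cap: loose bare steel disc, 50 mm diameter, 8 mm thick, about 120 g, small dark bore in the middle, lying flat on the bench on the other side of the press. Origin: centre of its underside, z up.
- press: fixed green lever press, base 110 x 270 x 14 mm. Origin: on the bench under the platen's centre (the stack's axis); x level towards the lever's pivot (away from the robot +-0.3 rad), y left, z up. In mm: base x -80 to 190; cheeks x 102 to 178, y +-28 to 36, z to 80; left one has an ear to z 150 at x 95 to 140. Lever raised: it stays 90 mm off the stack's axis. Finished stack: top at z 58.
- lever_hinge (a point): lever pivot, at press x 140, y 0, z 60 mm; the lever swings in the press's plane y = 0. This point's own axes turn with the lever.
- lever (a joint): lever angle, rad: 0 raised (80 deg above level), grows as the knob is pulled towards press -x and down, 1.40 at the stop (bar level). A spring returns it to 0 when let go; it takes about 2 N at the knob, and the foot on a finished stack (from about 1.34 on) up to 12 N more at the stop. While the catch is on, a pawl blocks the lever.
- knob: black ball, 36 mm diameter, on the lever's end; origin at its centre. Raised: press x 134, y 0, z 302 mm (bar below it). At the stop: x -100, y 0, z 95 mm (bar level on its +x side). Between: an arc of 243 mm radius about the pivot; at joint value q, x = 140 + 243 cos(a), z = 60 + 243 sin(a) mm, a = 1.597 + q rad.
- foot: round steel pressure foot, 32 mm diameter, under the lever's bar 140 mm out from the pivot, on a spring of 2.5 N per mm with 11 mm travel; origin: centre of its underside. With a finished stack and the lever at its stop it is pushed in about 8 mm and presses with about 20 N.
- catch (a joint): safety catch angle, rad: on at 0 to 0.06 (red thumb lever upright), grows as the thumb lever is flipped towards press -x; 1.57 at its stop, flipped right over (thumb lever level, pointing to press -x). Takes about 1 N at the tip; stays where it is left.
- thumb_tip (a point): middle of the free end of the red thumb lever: a flat tab 22 mm wide (along press y), 8 mm thick, reaching 52 mm from its shaft. Catch on: press x 110, y 92, z 187 mm. Behind it (+x) is free space.
- catch_shaft (a point): point on the catch's shaft axis (parallel to press y) in the middle of the thumb lever's width: press x 110, y 92, z 135 mm. Does not move. The tab's hub here is 22 mm in diameter.
- adhesive_tin: closed tin with a blue label, 72 mm diameter, 85 mm high, a bystander; origin: centre of its underside.
- oil_bottle: yellow bottle with a red cap, 64 mm diameter, 170 mm high, a bystander; origin: centre of its underside.
- brass_bush: short brass bush (tube), 36 mm diameter, 28 mm high, right of the press, a bystander; origin: centre of its underside.
There are look-alikes about, which are no part of the job. What is shaped like the mount_base but orange is not meant.

How it is judged:
On the way, in this order (a step that is already met when the one before it is completed fails the run):
1. the rubber disc lies centred on the steel base, let go, with the safety catch on (horizontal distance between rubber_disc and mount_base below 0.006 m and z of rubber_disc in the frame of mount_base between 0.0065 and 0.0095 m and contact force between the fingers and rubber_disc below 0.1 N and value of joint catch below 0.3 rad), for 0.2 s.
2. the steel cap lies centred on the rubber, let go, with the safety catch on (horizontal distance between each of rubber_disc, steel_cap and mount_base below 0.006 m and z of steel_cap in the frame of mount_base between 0.0215 and 0.0265 m and contact force between the fingers and steel_cap below 0.1 N and value of joint catch below 0.3 rad), for 0.2 s.
3. the safety catch is flipped over, the lever still up (value of joint catch above 1.2 rad and value of joint lever below 0.15 rad), for 0.1 s.
4. the lever is held down by its knob and the foot clamps the stack (value of joint lever above 1.36 rad and contact force between foot and steel_cap above 8 N), for 0.3 s.
At the end, for the whole second after the job is handed in: The gripper still holds the lever down by its knob (over 2 N), at rest within 0.04 rad of its stop; the foot presses the cap with over 8 N; the catch is flipped over (over 1.2 rad); rubber and cap lie flat on the base in that order, each within 6 mm of its centre (all of step 4 and velocity of joint lever between -0.1 and 0.1 rad/s and contact force between any of the fingers, the arm and knob above 2 N and value of joint catch above 1.2 rad and horizontal distance between each of rubber_disc, steel_cap and mount_base below 0.006 m and z of rubber_disc in the frame of mount_base between 0.006 and 0.0095 m and z of steel_cap in the frame of mount_base between 0.021 and 0.0265 m); the arm keeps its last pose, push and grip.
It fails at once if the rubber disc is dropped (over 0.6 m/s, out of the gripper) (linear speed of rubber_disc above 0.6 m/s and contact force between the fingers and rubber_disc below 0.05 N).
It fails at once if the steel cap is dropped (over 0.6 m/s, out of the gripper) (linear speed of steel_cap above 0.6 m/s and contact force between the fingers and steel_cap below 0.05 N).
It fails at once if a bystander is moved by more than 20 mm (distance of any of adhesive_tin, oil_bottle, brass_bush from where it was at the start of the episode above 0.02 m).
It also fails if it takes over 70 s, if anything falls off the work surface, if the arm or the gripper's body presses on something with over 40 N, if the wrist force passes 120 N, or if a joint passes its speed limit or range.

## Working session

There is one attempt and no reset: what is moved stays moved. The work goes in short steps, each a Python script; the robot and the scene stay as the last script left them, time stands still between calls to the robot, and variables do not carry over. Pictures are saved under pics/ and viewed, at most 10 in all, crops included, and the job is handed in when it is done.

```bash
ls; mkdir -p pics; cat > h.py <<'E'
import numpy as np, cv2
from workcell import *
from scipy.spatial.transform import Rotation as R
def save(c,n): cv2.imwrite('pics/'+n,c['pixels'][:,:,::-1])
def world(c,m=None):
    z=c['z_map'];v,u=np.indices(z.shape);K=c['mtx']
    P=np.stack([(u-K[0,2])*z/K[0,0],(v-K[1,2])*z/K[1,1],z],-1)
    Rm=cv2.Rodrigues(np.array(c['rvec'],float))[0]
    W=(P-np.array(c['tvec']).ravel())@Rm
    W[z==0]=np.nan
    return W
def proj(c,p):
    return cv2.projectPoints(np.atleast_2d(np.array(p,float)),np.array(c['rvec'],float),np.array(c['tvec'],float),c['mtx'],None)[0][:,0]
def quat(Rm):
    q=R.from_matrix(Rm).as_quat(); return [q[3],q[0],q[1],q[2]]
def down(yaw):  # tool z down, tool y along (cos yaw, sin yaw)
    z=np.array([0,0,-1.]);y=np.array([np.cos(yaw),np.sin(yaw),0]);return quat(np.stack([np.cross(y,z),y,z],1))
E
cat > a.py <<'E'
from h import *
for cam in ['scene','top']:
    c=capture(cam);save(c,cam+'.png');W=world(c)
    for n in ['mount_base','rubber_disc','steel_cap','press','knob','foot','catch','adhesive_tin','oil_bottle','brass_bush']:
        for d in cut_out(n,cam)[:4]:
            w=W[d['mask']]
            print(cam,n,round(d['p'],2),np.round(d['location']),d['mask'].sum(),np.round(np.nanmedian(w,0),3),np.round(np.nanmin(w,0),3),np.round(np.nanmax(w,0),3))
a=cv2.imread('pics/scene.png');b=cv2.imread('pics/top.png')
E
python3 a.py
```

```text
pics
scene rubber_disc 0.68 [184. 278.] 206 [ 0.452 -0.287  0.018] [ 0.421 -0.31  -0.   ] [ 0.475 -0.26   0.026]
scene steel_cap 0.67 [317. 210.] 110 [0.455 0.253 0.012] [0.429 0.231 0.001] [0.476 0.281 0.018]
scene press 0.61 [323. 256.] 3309 [0.691 0.047 0.033] [ 0.393 -0.033 -0.   ] [0.761 0.355 0.325]
scene knob 0.72 [329. 198.] 139 [0.705 0.048 0.315] [0.684 0.036 0.296] [0.719 0.07  0.325]
scene foot 0.58 [373. 208.] 557 [0.612 0.368 0.068] [0.513 0.346 0.001] [0.636 0.518 0.096]
scene catch 0.6 [336. 222.] 153 [0.665 0.133 0.148] [0.543 0.061 0.001] [0.695 0.292 0.193]
scene oil_bottle 0.83 [180. 317.] 1091 [ 0.62  -0.384  0.098] [ 0.576 -0.409 -0.001] [ 0.634 -0.335  0.177]
scene brass_bush 0.47 [226. 307.] 179 [ 0.619 -0.245  0.024] [ 0.575 -0.261  0.   ] [ 0.635 -0.227  0.036]
top mount_base 0.78 [277. 211.] 248 [0.566 0.034 0.033] [0.543 0.01  0.028] [0.592 0.058 0.038]
top mount_base 0.78 [276. 266.] 259 [0.411 0.037 0.017] [0.387 0.012 0.008] [0.434 0.062 0.023]
top mount_base 0.77 [222. 208.] 225 [0.583 0.199 0.017] [0.559 0.175 0.011] [0.606 0.222 0.024]
top rubber_dis
[... 470 characters left out ...]
ot 0.22 [374. 192.] 136 [ 0.619 -0.243  0.025] [ 0.6   -0.26  -0.004] [ 0.64  -0.226  0.032]
top catch 0.7 [237. 163.] 233 [0.664 0.13  0.141] [ 0.65   0.062 -0.004] [0.733 0.184 0.204]
top adhesive_tin 0.66 [153. 197.] 718 [0.595 0.375 0.083] [0.564 0.35  0.008] [0.633 0.418 0.089]
top adhesive_tin 0.57 [372. 196.] 120 [ 0.616 -0.242  0.025] [ 0.6   -0.26  -0.001] [ 0.634 -0.226  0.032]
top oil_bottle 0.59 [430. 196.] 811 [ 0.593 -0.362  0.111] [ 0.569 -0.404 -0.004] [ 0.634 -0.343  0.174]
top brass_bush 0.59 [374. 192.] 137 [ 0.617 -0.243  0.025] [ 0.6   -0.26  -0.004] [ 0.634 -0.226  0.032]
top brass_bush 0.16 [274. 179.] 3733 [0.651 0.049 0.018] [ 0.481 -0.026 -0.003] [0.77  0.172 0.323]
```

View pics/top.png

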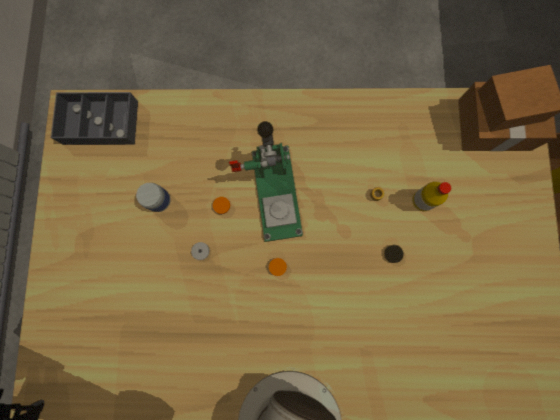

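View pics/scene.png

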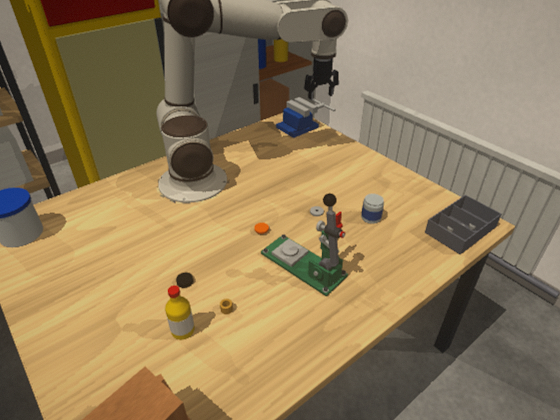

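Top view: the black rubber disc is at (394,254) and the steel cap with its bore is at (200,251). The steel base on the platen is at (279,211). The knob is at (265,129) and the red thumb lever at (236,166). 

What could be mistaken for them:
- **Base or cap:** the orange discs at (221,205) and (278,267), and the small parts in the tray at (77,108)–(120,132).
- **Rubber disc:** the black knob at (265,129).

I'll take the ones matching the description and check them close up with the wrist camera.

```bash
cat >> h.py <<'E'
def best(pos,yaw):
    o=[]
    for y in (yaw,yaw+np.pi):
        j=inverse_kinematics(list(pos),down(y))
        if j is not None: o.append((np.abs(np.array(j)-current_qpos()).max(),y))
    return min(o)[1]
def go(pos,yaw):
    y=best(pos,yaw);env.goto(list(pos),down(y));return y
def ray(c,uv):
    K=c['mtx'];Rm=cv2.Rodrigues(np.array(c['rvec'],float))[0]
    d=np.array([(uv[0]-K[0,2])/K[0,0],(uv[1]-K[1,2])/K[1,1],1.])
    return -Rm.T@np.array(c['tvec']).ravel(), Rm.T@d
def tri(rs):
    A=np.zeros((3,3));b=np.zeros(3)
    for o,d in rs:
        d=d/np.linalg.norm(d);M=np.eye(3)-np.outer(d,d);A+=M;b+=M@o
    return np.linalg.solve(A,b)
def look(name,near,h):
    """wrist picture; top face of disc: centre (ray + depth plane) """
    c=capture('wrist');W=world(c);out=[]
    for d in cut_out(name,'wrist'):
        w=W[d['mask']]; m=np.nanmedian(w,0)
        if np.linalg.norm(m[:2]-near)>.05: continue
        zt=np.nanpercentile(w[:,2],70)
        t=d['mask']&(np.abs(W[...,2]-zt)<.004)
        cn=max(cv2.findContours(t.astype(np.uint8),0,1)[0],key=cv2.contourArea)
        pts=cv2.convexHull(cn)
        e=cv2.fitEllipse(pts)
        o,dd=ray(c,e[0]); 
        p=o+dd*(zt-o[2])/dd[2]; ph=o+dd*(h-o[2])/dd[2]
        out.append((d['p'],p,ph,(o,dd),e,c))
    return max(out,key=lambda x:x[0]) if out else (print('none',name),c)[1:] and None
E
cat > b.py <<'E'
from h import *
print(env.tip_reach,current_clock(),R.from_quat(np.roll(current_ee_rot(),-1)).as_matrix().round(2).tolist())
yaw=0.15+np.pi/2
def two(name,xy,h,z):
    rs=[]
    for k,dx in enumerate((-.06,.0)):
        go([xy[0]+dx,xy[1],z],yaw)
        l=look(name,np.array(xy),h)
        if l is None:
            save(capture('wrist'),name+f'_miss{k}.png'); continue
        save(l[5],name+f'{k}.png');rs.append(l[3])
        print(name,round(l[0],2),'depth',l[1].round(4),'at h',l[2].round(4),'ell',np.round(l[4][0]),np.round(l[4][1]))
    if len(rs)==2: print(' tri',tri(rs).round(4))
two('steel_cap',(.452,.256),.008,.2)
two('mount_base',(.566,.034),.034,.22)
c=capture('wrist');save(c,'press.png')
go([.5,-.1,.2],yaw)
two('rubber_disc',(.45,-.283),.016,.2)
print(current_clock())
E
python3 b.py; python3 -c "
import cv2,glob
f=[x for x in ['pics/steel_cap1.png','pics/mount_base1.png','pics/rubber_disc1.png','pics/mount_base0.png']]
I=[cv2.imread(x) for x in f];I=[cv2.resize(i,(400,300)) for i in I if i is not None]
while len(I)<4:I.append(I[0]*0)
cv2.imwrite('pics/m.png',cv2.vconcat([cv2.hconcat(I[:2]),cv2.hconcat(I[2:])]))"
```

```text
0.011 1.1 [[-0.97, 0.22, -0.0], [0.22, 0.97, -0.0], [0.0, -0.0, -1.0]]
steel_cap 0.97 depth [0.4533 0.2565 0.0086] at h [0.4536 0.2565 0.008 ] ell [268. 242.] [46. 49.]
steel_cap 0.65 depth [0.4537 0.2564 0.0086] at h [0.4538 0.2564 0.008 ] ell [278. 185.] [51. 52.]
 tri [0.4541 0.2565 0.0069]
mount_base 0.63 depth [0.5677 0.0329 0.0346] at h [0.568  0.0329 0.034 ] ell [266. 244.] [47. 50.]
mount_base 0.61 depth [0.5681 0.033  0.0346] at h [0.5683 0.033  0.034 ] ell [275. 187.] [52. 53.]
 tri [0.5687 0.033  0.0324]
rubber_disc 0.68 depth [ 0.4488 -0.2865  0.0166] at h [ 0.449  -0.2864  0.016 ] ell [265. 241.] [48. 50.]
rubber_disc 0.57 depth [ 0.4493 -0.2866  0.0166] at h [ 0.4494 -0.2866  0.016 ] ell [273. 183.] [53. 53.]
 tri [ 0.4499 -0.2865  0.014 ]
6.725
```

View pics/m.png

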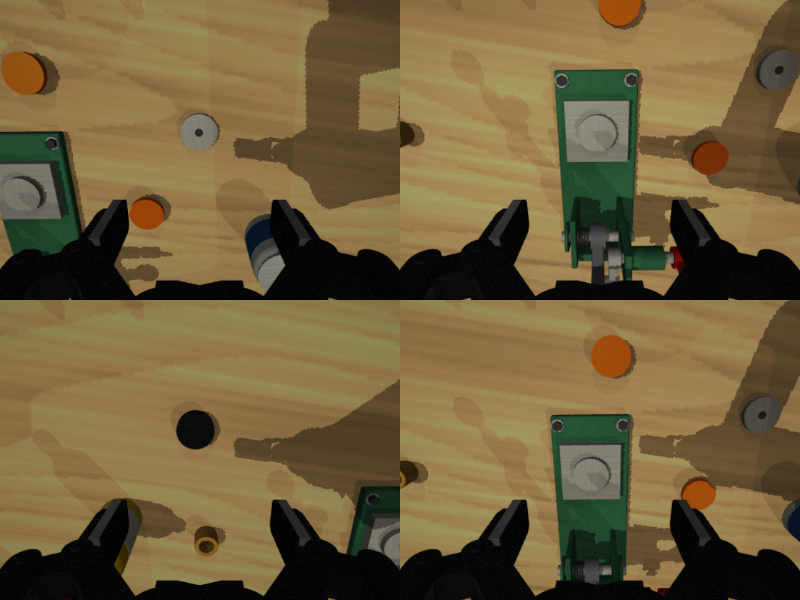

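The close views confirm the choices: black rubber, cap with a bore, and bare base on the platen (the other discs are plain orange). Triangulated heights of 14, 7 and 32 mm fit 16, 8 and 34 mm within calibration. Next I grasp the rubber.

```bash
cat >> h.py <<'E'
YAW=0.15+np.pi/2
BASE=np.array([.5683,.0330])
def pick(xy,up,yaw=YAW,effort=30):
    move_gripper(.064)
    y=go([*xy,.08],yaw)
    env.servo_line([*xy,.03],v=.1)
    s=env.servo_line([*xy,.004],v=.02,stop_force=3)
    z0=current_tcp_pos()[2]
    print('touch',s,z0,current_force())
    env.servo_line([*xy,z0+up],v=.03)
    move_gripper(.03,effort)
    zg=current_tcp_pos()[2]
    print('open',current_opening(),current_grip_force(),zg)
    env.servo_line([*xy,.13],v=.15); print('held',current_opening(),current_grip_force())
    return z0,zg
E
cat > c.py <<'E'
from h import *
print(pick((.4493,-.2866),.003))
go([BASE[0]-.06,BASE[1],.22],YAW)
c=capture('wrist');W=world(c);save(c,'carry.png')
m=(np.abs(W[...,2]-.026)<.004)&(np.hypot(W[...,0]-BASE[0],W[...,1]-BASE[1])<.075)
print('platen',cv2.minAreaRect(W[m][:,:2].astype(np.float32)*1000))
for cam in ('scene','top'):
    c=capture(cam);W=world(c)
    for n in ('knob','thumb_tip'):
        for d in cut_out(n,cam)[:1]:
            w=W[d['mask']];print(cam,n,d['p'],np.nanmedian(w,0).round(4),np.nanmax(w,0).round(4))
print(current_clock(),current_opening())
E
python3 c.py
```

```text
touch True 0.004934208645933638 [-1.35864999  0.24287466  7.01349447]
open 0.048736155435078504 34.11206094111549 0.008246032174338884
held 0.04892037762555907 31.057173013687134
(np.float64(0.004934208645933638), np.float64(0.008246032174338884))
platen ((544.8621826171875, 30.553068161010742), (84.21444702148438, 89.77081298828125), 11.49885082244873)
scene knob 0.47 [0.7044 0.0481 0.315 ] [0.716  0.3812 0.3251]
scene thumb_tip 0.61 [0.6649 0.132  0.1475] [0.7206 0.316  0.2574]
top knob 0.62 [0.5952 0.3755 0.0825] [0.6446 0.4584 0.0908]
top thumb_tip 0.36 [0.704  0.0744 0.1298] [0.7198 0.0805 0.1441]
12.5833 0.048920157660045115
```

View pics/carry.png

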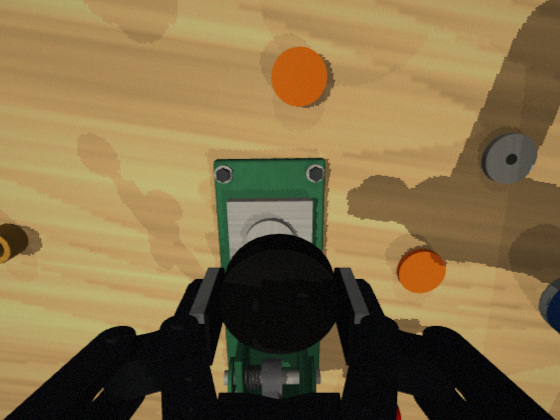

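The rubber is held level between the pads at about (279,293), over the platen region. I place it now.

```bash
cat >> h.py <<'E'
def place(xy,zg,h,yaw=YAW):
    go([*xy,.14],yaw); env.hold(.2)
    env.servo_line([*xy,zg+h+.012],v=.1); env.hold(.2)
    s=env.servo_line([*xy,zg+h-.003],v=.015,stop_force=2.5)
    z=current_tcp_pos()[2];print('down',s,'err',z-zg-h)
    move_gripper(.062); env.hold(.2)
    env.servo_line([*xy,.16],v=.15)
    print(current_clock())
E
cat > d.py <<'E'
from h import *
place(BASE,.0082,.034)
go([BASE[0]-.06,BASE[1],.22],YAW)
c=capture('wrist');save(c,'placed.png');W=world(c)
for n,h in (('rubber_disc',.05),('steel_cap',.008)):
    near=BASE if n[0]=='r' else np.array([.4538,.2565])
    l=look(n,near,h)
    if l: print(n,l[0],l[1].round(4),l[2].round(4))
P=np.abs(W[...,2]-.014)<.004
P&=(np.hypot(W[...,0]-BASE[0],W[...,1]-BASE[1])<.12)
print('base',cv2.minAreaRect(W[P][:,:2].astype(np.float32)*1000))
E
python3 d.py
```

```text
down True err -7.589332169323504e-05
16.6667
none rubber_disc
none steel_cap
base ((588.3004760742188, 36.1280403137207), (199.2139892578125, 110.27660369873047), 9.218446731567383)
```

View pics/placed.png

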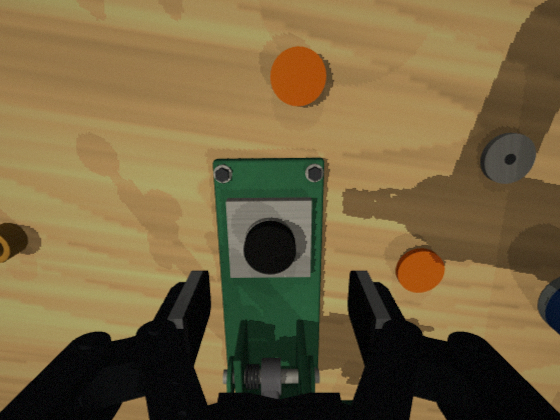

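The rubber sits on the platen at (270,246). The press base fit (110.3 mm wide against 110) gives a press yaw of 9.2° = 0.161 rad. I check centring by depth, then fetch the cap.

```bash
cat >> h.py <<'E'
def topface(h,xy):
    c=capture('wrist');W=world(c)
    t=(np.abs(W[...,2]-h)<.004)&(np.hypot(W[...,0]-xy[0],W[...,1]-xy[1])<.035)
    cn=max(cv2.findContours(t.astype(np.uint8),0,1)[0],key=cv2.contourArea)
    e=cv2.fitEllipse(cv2.convexHull(cn));o,d=ray(c,e[0]);print('ellipse',np.round(e[1]))
    return o+d*(h-o[2])/d[2]
E
cat > e.py <<'E'
from h import *
r=topface(.05,BASE);print('rubber',r.round(4))
go([.4538-.06,.2565,.2],YAW)
k=topface(.008,(.4538,.2565));print('cap',k.round(4))
if np.linalg.norm(r[:2]-BASE)<.003 and np.linalg.norm(k[:2]-[.4538,.2565])<.004:
    print(pick((.4538,.2565),.0013))
    print(current_clock())
E
python3 e.py
```

```text
ellipse [50. 53.]
rubber [0.5678 0.0337 0.05  ]
ellipse [47. 49.]
cap [0.4534 0.2565 0.008 ]
touch True 0.004953548106690178 [-1.08482519 -1.05469853  6.56047479]
open 0.04863094928703754 38.56278024148196 0.008217918493225973
held 0.04863320764602713 31.213324069976807
(np.float64(0.004953548106690178), np.float64(0.008217918493225973))
22.5833
```

```bash
cat > f.py <<'E'
from h import *
place((.5681,.0333),.0082,.050)
go([BASE[0]-.06,BASE[1],.22],YAW)
print('cap',topface(.058,BASE).round(4))
c=capture('wrist');save(c,'cap.png')
for cam in ('scene','top'):
    c=capture(cam);W=world(c);save(c,cam+'2.png')
    # red pixels: thumb lever
    p=c['pixels'].astype(int);red=(p[...,0]>110)&(p[...,1]<70)&(p[...,2]<70)
    m=red&(np.hypot(W[...,0]-.665,W[...,1]-.13)<.06)&(W[...,2]>.11)
    print(cam,'red',m.sum(),np.nanmean(W[m],0).round(4),np.nanmin(W[m],0).round(4),np.nanmax(W[m],0).round(4))
    # knob: 3D points above z .28 near knob -> sphere fit
    m=(np.hypot(W[...,0]-.70,W[...,1]-.052)<.04)&(W[...,2]>.292)
    P=W[m];A=np.c_[2*P,np.ones(len(P))];s=np.linalg.lstsq(A,(P**2).sum(1),rcond=None)[0]
    print(' knob sphere',s[:3].round(4),np.sqrt(s[3]+s[:3]@s[:3]).round(4),len(P),np.mean(P,0).round(4))
y=.161;Rz=np.array([[np.cos(y),-np.sin(y)],[np.sin(y),np.cos(y)]])
for n,v in (('knob',(.134,0)),('tip',(.110,.092))): print(n,(BASE+Rz@v).round(4))
E
python3 f.py; python3 -c "
import cv2
a=cv2.imread('pics/top2.png')[110:270,180:340];b=cv2.imread('pics/cap.png')
cv2.imwrite('pics/n.png',cv2.hconcat([cv2.resize(a,(400,400),interpolation=2),cv2.resize(b,(400,400))]))"
```

```text
down True err -3.088270655177139e-06
26.9
ellipse [51. 54.]
cap [0.5661 0.0338 0.058 ]
scene red 47 [0.6625 0.1397 0.1681] [0.6551 0.1299 0.1405] [0.6708 0.1549 0.1917]
 knob sphere [0.6989 0.0541 0.3074] 0.0165 143 [0.7044 0.0487 0.3131]f.py:11: RuntimeWarning: Mean of empty slice
  print(cam,'red',m.sum(),np.nanmean(W[m],0).round(4),np.nanmin(W[m],0).round(4),np.nanmax(W[m],0).round(4))
Traceback (most recent call last):
  File "f.py", line 11, in <module>
    print(cam,'red',m.sum(),np.nanmean(W[m],0).round(4),np.nanmin(W[m],0).round(4),np.nanmax(W[m],0).round(4))
                                                        ~~~~~~~~~^^^^^^^^
ValueError: zero-size array to reduction operation fmin which has no identity
```

View pics/n.png

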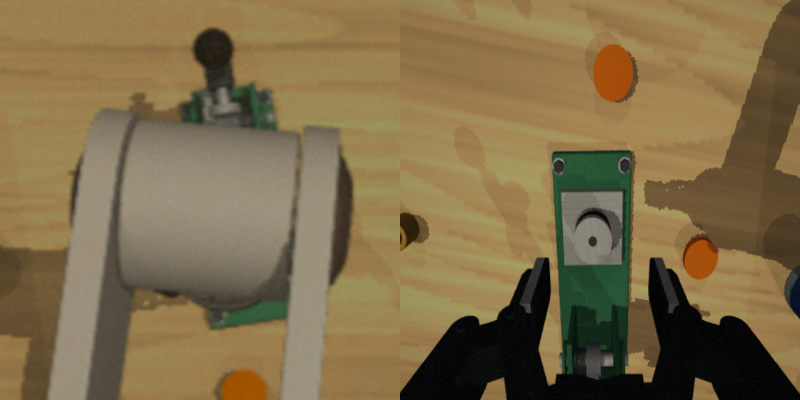

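The cap lies on the rubber at (592,238 in the right half), about 2 mm off centre. The predicted thumb lever and knob positions agree with the measurements within 2–3 mm. I flip the catch next.

```bash
cat >> h.py <<'E'
Y=.161;PY=Y+np.pi/2
def pw(x,y,z): # press mm -> world m
    c,s=np.cos(Y),np.sin(Y);return [BASE[0]+(c*x-s*y)/1000,BASE[1]+(s*x+c*y)/1000,z/1000]
E
cat > g.py <<'E'
from h import *
print(inverse_kinematics(pw(134,0,380),down(best(pw(134,0,380),PY))))
go(pw(-20,94,270),PY); move_gripper(0.0)
env.servo_line(pw(142,93,270),v=.2)
env.servo_line(pw(142,93,185),v=.15)
r=38
def tcp(c,t): # lower front corner on back face, offset t
    x=110-r*np.sin(c)+t*np.cos(c); z=135+r*np.cos(c)+t*np.sin(c)
    return pw(x+11,93,z+11)
for c in np.linspace(0,1.57,7):
    s=env.servo_line(tcp(c,3),v=.08,stop_force=12)
    print(round(c,2),s,current_force().round(1))
    if s and c<1.5: break
if not s: print('final',env.servo_line(tcp(1.57,-2),v=.03,stop_force=5),current_force().round(1),current_tcp_pos().round(4),tcp(1.57,3))
env.servo_line(pw(75,93,230),v=.15)
print(current_clock())
go(pw(-20,120,270),PY)
c=capture('scene');save(c,'flip.png');cv2.imwrite('pics/flipc.png',cv2.resize(c['pixels'][180:300,240:400,::-1],(800,600)))
E
python3 g.py
```

```text
[-3.19035819e-02  4.40365283e-01  7.92960928e-01 -4.44089210e-16
  1.90826644e+00 -1.76369991e+00]
0.0 False [0.7 1.1 0.5]
0.26 False [ 0.8  0.3 -1.2]
0.52 False [0.4 0.9 0.2]
0.78 False [ 0.5 -0.1 -0.1]
1.05 False [ 0.4 -0.2  0.1]
1.31 False [ 0.9 -0.6 -0.2]
1.57 False [4.  0.8 7.4]
final True [-9.1 -2.4 16.7] [0.6364 0.1383 0.1495] [np.float64(0.6353205721897727), np.float64(0.13810300414302318), np.float64(0.14903025946380336)]
33.25
```

View pics/flipc.png

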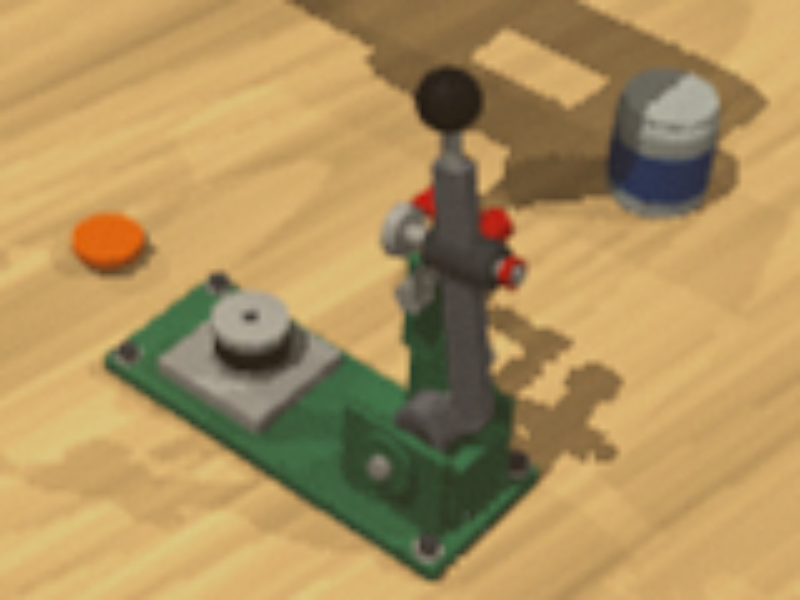

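The red tab now points towards the platen side (visible left of the bar at about (425,200)), the lever is still up, and the stack is intact. Next I take the knob.

```bash
cat > k.py <<'E'
from h import *
env.servo_line(pw(-20,80,380),v=.25); move_gripper(.064)
go(pw(134,0,375),PY)
c=capture('wrist');save(c,'knob.png')
dz=-10
s=env.servo_line(pw(134,0,302+dz),v=.1,stop_force=6)
print('desc',s,current_tcp_pos().round(4),current_force().round(1))
if s: raise SystemExit
move_gripper(.02,60)
print('grip',current_opening(),current_grip_force(),current_force().round(1),current_clock())
E
python3 k.py
```

```text
desc False [0.7007 0.0545 0.293 ] [-0.8 -0.8  0.9]
grip 0.0335380596817886 59.3132221698761 [ 0.4 -6.3  4.7] 37.2
```

View pics/knob.png

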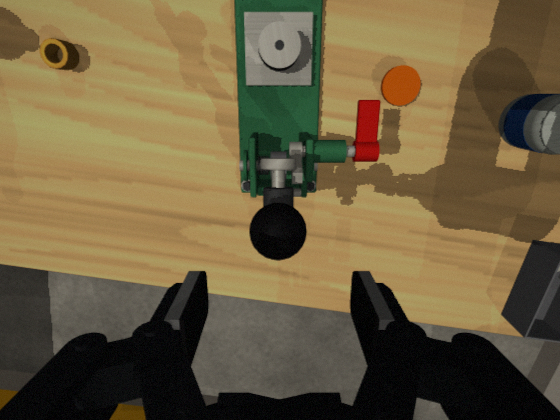

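The red tab lies fully flipped towards the platen (368,120) and the knob is gripped. I pull the lever down.

```bash
cat > l.py <<'E'
from h import *
dz=-10
def p(q):
    a=1.597+q;return pw(140+243*np.cos(a),0,60+243*np.sin(a)+dz)
for q in np.r_[np.arange(.1,1.35,.1),1.35,1.40]:
    s=env.servo_line(p(q),v=.15 if q<1.25 else .06,stop_force=35)
    print(round(q,2),s,round(current_opening(),4),round(current_grip_force(),1),current_force().round(1))
    if s or current_opening()<.025: break
t=p(1.40);t[2]-=.003
print(env.servo_line(t,v=.02,stop_force=15),current_force().round(1),current_tcp_pos().round(4),p(1.4),current_opening())
env.hold(.6);print(current_clock(),current_force().round(1))
c=capture('scene');cv2.imwrite('pics/endc.png',cv2.resize(c['pixels'][180:300,240:400,::-1],(800,600)))
E
python3 l.py
```

```text
0.1 False 0.0333 61.5 [ 3.  -4.7 -0.2]
0.2 False 0.0332 61.7 [ 3.9 -4.6 -0.9]
0.3 False 0.033 62.1 [ 4.  -5.1 -0.8]
0.4 False 0.0332 62.6 [ 4.1 -5.9 -1.4]
0.5 False 0.0334 63.0 [ 6.  -5.9 -1.8]
0.6 False 0.0331 63.6 [ 5.  -5.  -0.4]
0.7 False 0.0333 64.1 [ 5.2 -4.7 -0.6]
0.8 False 0.0334 64.6 [ 3.2 -7.3  2. ]
0.9 False 0.0335 65.1 [ 2.4 -7.4  2.4]
1.0 False 0.0333 65.6 [ 8.1 -5.5 -0.6]
1.1 False 0.0332 65.9 [ 4.8 -6.2  1.6]
1.2 False 0.0331 66.5 [ 9.6 -5.3  0.7]
1.3 False 0.0333 66.9 [ 4.3 -6.1  3.2]
1.35 False 0.0333 67.1 [ 5.9 -6.6  2.8]
1.4 False 0.0333 68.0 [ 3.6 -4.7 10.7]
False [-1.3 -6.  14.2] [0.4698 0.0163 0.0831] [np.float64(0.4691350385651537), np.float64(0.016895047995990748), np.float64(0.0850137110914001)] 0.03337230481070818
43.0667 [-1.9 -5.9 13.9]
```

View pics/endc.png

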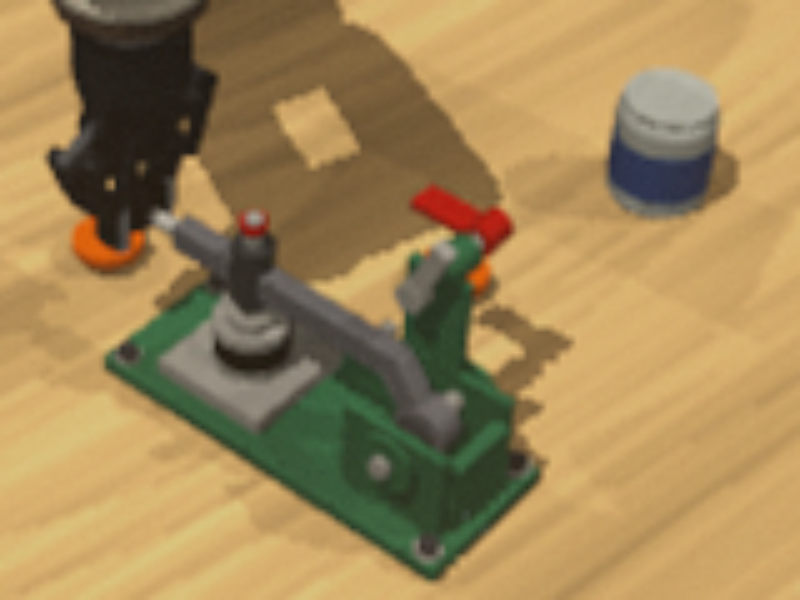

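The bar is level, the foot sits on the stack, and the catch is flipped over. The force of about 13 N matches the stop; I press slightly further to confirm it is a hard stop.

```bash
cat > m.py <<'E'
from h import *
for k in range(3):
    t=np.array(current_tcp_pos());t[2]-=.002
    s=env.servo_line(list(t),v=.02,stop_force=12);env.hold(.2)
    f=current_force();print(s,f.round(1),current_tcp_pos().round(4),current_opening())
    if s or f[2]>24: break
env.hold(.5);print(current_force().round(1),current_joint_vel().round(3),current_grip_force(),current_clock())
E
python3 m.py
```

```text
False [-3.5 -0.5 15. ] [0.4702 0.0163 0.0822] 0.03353748304891162
False [-8.1 -1.1 17.3] [0.4701 0.0163 0.0811] 0.0333365931987164
False [-11.   -1.5  24. ] [0.4701 0.0163 0.0804] 0.03300423286707055
[-11.3  -0.9  23.5] [-0.     0.    -0.     0.    -0.001 -0.001] 69.21665668487549 44.9667
```

```bash
python3 -c "
from workcell import *
print(order.finish_job(),current_force().round(1))"
```

```text
the job is handed in; nothing more can be done
the job is handed in; nothing more can be done
```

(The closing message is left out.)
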